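# Grease the bearing with the push gun

### The job

The push-type grease gun has toppled over in its lane: stand it upright on its sleeve in the lane, between the tin and the tape measure, and let go of it so that it stands by itself, without upsetting either neighbour. Then take the gun by its handle, press its open end squarely onto the leaning grease nipple of the bearing housing until it snaps, and finish like that: still gripping the gun and holding it pressed on against its spring.

Things in the scene. Friction and masses are not known exactly. Their poses are not given: they have to be found in the camera images.
- gun: Push-type grease gun, 110 mm long, 0.2 kg. Origin: centre of the open flat rim of its round steel sleeve; z runs from the rim to the handle's end (up when it stands on the rim). Sleeve 36 mm outside, 20 mm bore, z 0 to 34 mm. Handle black, square 36 x 36 mm, faces across x and y, z 34 to 106 mm. At the start it lies on a handle face, axis level, 24 mm above the bench.
- seal (a joint): How far the brass seal in the sleeve is pushed into the gun (m): 0 free, stop 0.016. Two sprung jaws in the bore grip the nipple's head. Push needed: 5 N at first, about 10 N near 0.003, then the jaws snap over the head (about 3 N at 0.006), then the spring alone: 8 N at 0.0085, 11 N at 0.013. Snapped home is beyond 0.007; 0.010 to 0.013 is good to hold. Let go, the spring throws the gun off again.
- seal_face (a point): Centre of the seal's face, on the gun's axis, 12 mm inside the rim when free; it moves along the gun's z with the seal.
- nipple_tip (a point): Tip of the steel grease nipple; z points outwards along the nipple, leaning 30 degrees from vertical to the housing's front (its -x side). The gun goes on along this axis. Flat tip 8 mm across, widening over 8 mm to a head 16 mm across, then narrowing to an 8 mm neck 16 mm below the tip; the tip stands 37 mm above the nipple's hexagon (25 mm) and 43 mm above the round boss (32 mm).
- housing: Grey bearing housing bolted to the bench, does not move. Origin at the centre of the underside, foot 62 (x) x 124 (y) mm, round body 68 mm across on a y axis 36 mm up, top about 70 mm high, a 24 mm shaft end out of each side. The nipple's tip is at x -49.5, y 0, z 108 mm in its frame.
- lane: Fixed storage lane: plywood board 370 (x) x 150 (y) mm, its upper face 6 mm above the bench, with a low batten 12 mm wide along each long side, tops 16 mm above the bench (126 mm between them); ends open. Origin at the centre of the underside, x along the lane.
- tin_box: Small red tin, 48 x 86 mm, 57 mm high, loose, standing in the lane near its -x end. Origin at the centre of the underside.
- tape_measure: Yellow and black tape measure, 35 x 81 mm, 62 mm high, loose, standing on edge in the lane near its +x end. Origin at the centre of the underside.
- gun_top (a point): Centre of the handle's end (a round steel cap 28 mm across, 4 mm thick), on the gun's axis 110 mm from the rim. At the start the gun lies roughly along the lane, this end towards the lane's +x end.

How it is judged (in metres and radians):
On the way, in this order (a step that is already met when the one before it is completed fails the run):
1. the gun stands upright by itself in the lane between its neighbours, let go (angle between gun's own z axis and vertical below 0.1 rad and z of gun in the frame of lane below 0.012 m and y of gun in the frame of lane between -0.047 and 0.047 m and x of gun in the frame of lane between -0.125 and 0.125 m and contact force between the fingers and gun below 0.1 N and contact force between gun and lane above 0.5 N), for 0.3 s.
2. the gun has snapped onto the nipple (value of joint seal above 0.007 m and distance between seal_face and nipple_tip below 0.006 m), for 0.2 s.
At the end, for the whole second after the job is handed in: The robot grips the gun and holds it still on the nipple, snapped home (seal pushed back more than 7 mm by the nipple's tip, the tip within 6 mm of the seal's centre), the gun within 8 degrees of the nipple's axis and pressing with more than 2 N; tin and tape measure stand upright (all of step 2 and angle between the z axis of gun and the z axis of nipple_tip, either way round below 0.14 rad and contact force between gun and housing above 2 N and contact force between the fingers and gun above 2 N and linear speed of gun below 0.02 m/s and angle between each of tin_box, tape_measure's own z axis and vertical below 0.2 rad); the arm keeps its last pose, push and grip.
It fails at once if the tin or the tape measure is knocked over or shoved away (more than 30 mm) (distance of any of tin_box, tape_measure from where it was at the start of the episode above 0.03 m or angle between any of tin_box, tape_measure's own z axis and vertical above 0.5 rad).
It also fails if it takes over 61 s, if anything falls off the work surface, if the arm or the gripper's body presses on something with over 40 N, if the wrist force passes 120 N, or if a joint passes its speed limit or range.

### The arm

A 6-joint arm with a two-finger parallel gripper is mounted at the origin on a cart in front of the work surface, level with it; the furniture and walls round the work are solid. World frame = base frame: x ahead of the robot, y to its left, z up, the work surface at z = 0. Lengths are in mm, angles in rad, forces in N, time in s.
With the tool pointing down it reaches from about 300 to 775 mm from the base axis. Payload 14.6 kg.
Tool frame: the origin (TCP) lies at the very end of the fingers, on their centre line; the grasp point (between the pads) lies 19 mm behind it; z points along the fingers, y is the line along which they close (so a half turn about z gives the same grasp; the last joint's range is limited). The gripper opens to 94 mm and grips with 3 to 60 N. Pads are 16 mm wide; open, the fingers measure 119 mm over their backs; the gripper's body (75 mm by 177 mm) begins 78 mm behind the grasp point.
Start: joints at [-1.333, 0.3, 1.521, -0, 1.321, -0.067], TCP at [165.049, -524.641, 205.446] pointing down, gripper open.
Joint ranges: [-3.03, 3.03], [-0.79, 2.21], [0.23, 2.52], [-1.04, 4.18], [0, 3.07], [-2.55, 2.55]. Speed limits (rad/s): [2.22, 2.22, 2.57, 3.14, 3.14, 3.14].

### API

Orientations are given as [roll, pitch, yaw] about the fixed x, y, z axes, in that order (R = Rz(yaw) Ry(pitch) Rx(roll)).
In Python, from cell import manip, camera, get_calibration gives the robot as it stands. The module is installed in compiled form; this text tells all that it offers.
- The arm moves only by the tool jog_arm, never from a script. Its argument "plan" is one flat list of numbers, 6 for each row, row after row: the shift along the world's x, y, z in m, then the turn, a rotation vector about the world's x, y, z in degrees. A call has 1 to 20 rows; each row is the pose to reach, as a shift and turn from the pose commanded when the call began; what a row does not reach only later rows make up. A row lasts 1/10 s, in which the tool goes at most 50 mm and 8.59 degrees, less where a joint would pass 70% of its speed; a pose out of reach is approached as far as the arm can. A call with a gripper value outside its range is refused whole. "claw" is the finger opening in m, from 0 to 0.094, set as the call begins (left out, the last holds). The fingers move at their own pace and stop on an object; "force" is the grip in N (left out, the last holds). Time passes only in rows, so rows that repeat a pose let the fingers close. It gives the time, the measured TCP pose, the force, the opening and the grip force at its end, in the units of the state.
- manip.read_state(): the state, without advancing time (a new reading comes with each control period).
- camera(name): name is "side" or "top"; returns (picture, depth): 384x512x3 uint8, red, green, blue; 384x512 float32, mm along the optical axis (not along the pixel's ray), 0 where there is no reading.
- get_calibration(name): a dict with "fx", "fy", "cx", "cy" (pixels), "origin" and "attitude" of the camera in the world. Camera axes: x right, y down, z forward; pixel columns grow to the right and rows downward; lengths in mm; the calibration is good to about 2 mm. A picture is of the moment at which its call begins. get_calibration takes no time and is no camera call.
- manip.sign_off(): hands the job in; it is judged then, once.
The state is a dict: "clock": time; "joints": joint angles; "qd": joint speeds; "effort": joint torques, N m; "eef_pos": TCP position; "eef_rot": TCP orientation; "wrist_force": force on the tool from outside, world axes, zero at the start; "moment": the same for the moment, N m; "finger_gap": finger opening in mm; "finger_force": force on a finger pad.
Only numpy, scipy, OpenCV 4.12 (cv2) and the standard library are available. Lean on these libraries where they do the work, as an engineer would, in place of code of your own. Each camera call takes 0.05 s, during which the arm holds its last target. There are 200 camera calls.

## Working session

There is one attempt and no reset: what is moved stays moved. The work goes in short steps, Python scripts to look and compute and a tool call to move; the robot and the scene stay as the last step left them, time stands still between calls to the robot, and variables do not carry over. Pictures are saved under pics/ and viewed, at most 10 in all, crops included, and the job is handed in when it is done.

Besides the shell and the picture viewer there is one more tool, called after "Request:" by a JSON object that holds its "op" and its "data", one argument or row to a line. jog_arm: Moves the arm, as the interface text tells. Its arguments: {"type":"object","properties":{"plan":{"type":"array"},"claw":{"type":"number"},"force":{"type":"number"}},"required":["plan"]}

```bash
mkdir -p pics; cat > h.py <<'E'
import numpy as np, cv2
from cell import manip, camera, get_calibration
from scipy.spatial.transform import Rotation as R
def cal(n):
    c=get_calibration(n); return c
E
python3 - <<'E'
from h import *
for n in("side","top"):
    print(n,get_calibration(n)); p,d=camera(n); cv2.imwrite(f"pics/{n}0.png",p[:,:,::-1]); np.savez(f"{n}0.npz",p=p,d=d)
print(manip.read_state())
E
```

```text
side {'fx': 404.24531586665887, 'fy': 404.24531586665887, 'cx': 259.05762666338677, 'cy': 187.30120017873625, 'origin': array([398.95272538, 593.73352129, 769.12904041]), 'attitude': array([-2.30123146,  0.02101147, -3.11413121])}
top {'fx': 475.9218964746903, 'fy': 475.9218964746903, 'cx': 257.78853332248684, 'cy': 187.35553825667802, 'origin': array([ 395.69198648, -171.04138354, 1250.71534881]), 'attitude': array([-3.08508266e+00,  8.86849314e-04, -1.54631561e+00])}
{'clock': 0.1, 'joints': array([-1.33259985e+00,  3.00411213e-01,  1.52148867e+00, -1.79084209e-06,
        1.32069928e+00, -6.66299247e-02]), 'qd': array([-0.00016037,  0.0008406 , -0.00072062, -0.00168202, -0.00078628,
       -0.0013177 ]), 'effort': array([ 4.36982969e-03, -5.32633102e+01, -3.53280187e+01,  7.10854121e-02,
        2.34783569e-02, -7.55443648e-05]), 'eef_pos': array([ 164.99845107, -524.43309197,  204.95827106]), 'eef_rot': array([-3.14058826e+00, -6.52835621e-05,  3.04826817e-01]), 'wrist_force': array([-0.53250973, -0.3581108 , -0.49930357]), 'moment': array([-0.02001705,  0.02207142,  0.02120111]), 'finger_force': 0.0, 'finger_gap': 93.9543714320089}
```

View pics/top0.png

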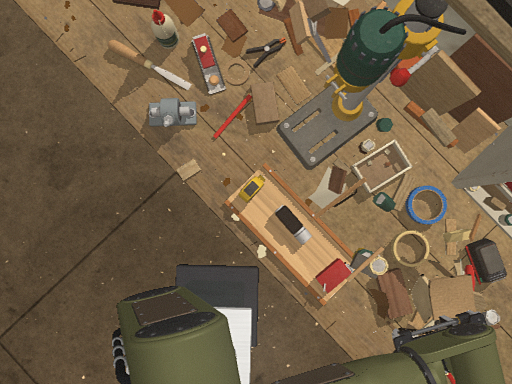

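View pics/side0.png

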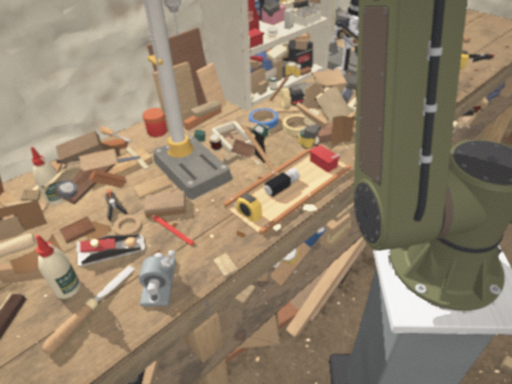

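The top view shows the lane from about (230,205) to (350,290). The gun's handle is at (290,220) and its sleeve at (303,236). The tape is at (252,186), the tin at (332,273) and the housing at (172,112). The side view shows the same things: gun (280,183), housing (157,280), nipple near (170,258).

```bash
cat >> h.py <<'E'
def ray(n,u,v):
    c=get_calibration(n); r=R.from_euler('xyz',c['attitude'])
    return c['origin'], r.apply(np.stack([(np.asarray(u,float)-c['cx'])/c['fx'],(np.asarray(v,float)-c['cy'])/c['fy'],np.ones(np.shape(u))],-1))
def onplane(n,u,v,z):
    o,d=ray(n,u,v); return o+d*((z-o[2])/d[...,2])[...,None]
def cloud(n,d):
    v,u=np.mgrid[0:384,0:512]; o,r=ray(n,u,v); return o+r*d[...,None]
E
python3 - <<'E'
from h import *
for n in("top","side"):
    f=np.load(n+"0.npz"); p,d=f['p'],f['d']; P=cloud(n,d); hsv=cv2.cvtColor(p,cv2.COLOR_RGB2HSV).astype(int); H,S,V=hsv[...,0],hsv[...,1],hsv[...,2]
    roi={"top":dict(gun=(265,195,325,250),tape=(236,170,270,200),tin=(310,252,358,298),housing=(145,92,200,130)),
         "side":dict(gun=(255,162,305,200),tape=(230,190,268,224),tin=(305,143,345,175),housing=(135,245,182,308))}[n]
    masks=dict(gun_h=('gun',(V<75)),gun_s=('gun',(S<50)&(V>100)),tape=('tape',(H>20)&(H<32)&(S>150)),tin=('tin',((H<6)|(H>174))&(S>150)),housing=('housing',(S<60)&(V>60)))
    for k,(r,m) in masks.items():
        a,b,c,e=roi[r]; M=np.zeros(m.shape,np.uint8); M[b:e,a:c]=m[b:e,a:c]
        nn,l,st,ce=cv2.connectedComponentsWithStats(M); i=1+st[1:,4].argmax(); q=P[(l==i)&(d>0)]
        rect=cv2.minAreaRect(q[:,:2].astype(np.float32))
        print(n,k,st[i],ce[i].round(1),"med",np.median(q,0).round(1),"z5-95",np.percentile(q[:,2],[2,50,98]).round(1),"rect",np.round(rect[0],1),np.round(rect[1],1),round(rect[2],1))
    a=roi['housing']; c=p[a[1]:a[3],a[0]:a[2],::-1]; cv2.imwrite(f"pics/h_{n}.png",cv2.resize(c,None,fx=8,fy=8,interpolation=cv2.INTER_CUBIC))
    a=roi['gun']; g=p[a[1]:a[3],a[0]:a[2],::-1]; cv2.imwrite(f"pics/g_{n}.png",cv2.resize(g,None,fx=8,fy=8,interpolation=cv2.INTER_CUBIC))
a=cv2.imread("pics/h_top.png");b=cv2.imread("pics/h_side.png");h=300
cs=[cv2.resize(x,(380,290)) for x in (a,cv2.imread("pics/g_top.png"),b,cv2.imread("pics/g_side.png"))]
cv2.imwrite("pics/mix.png",np.vstack([np.hstack(cs[:2]),np.hstack(cs[2:])]))
E
```

```text
Traceback (most recent call last):
  File "h.py", line 12, in cloud
    v,u=np.mgrid[0:384,0:512]; o,r=ray(n,u,v); return o+r*d[...,None]
                                   ~~~^^^^^^^
  File "h.py", line 8, in ray
    return c['origin'], r.apply(np.stack([(np.asarray(u,float)-c['cx'])/c['fx'],(np.asarray(v,float)-c['cy'])/c['fy'],np.ones(np.shape(u))],-1))
                        ~~~~~~~^^^^^^^^^^^^^^^^^^^^^^^^^^^^^^^^^^^^^^^^^^^^^^^^^^^^^^^^^^^^^^^^^^^^^^^^^^^^^^^^^^^^^^^^^^^^^^^^^^^^^^^^^^^^^^^^^
  File "scipy/spatial/transform/_rotation.pyx", line 2580, in scipy.spatial.transform._rotation.Rotation.apply
ValueError: Expected input of shape (3,) or (P, 3), got (384, 512, 3).
```

```bash
sed -i "s/return c\['origin'\], r.apply(\(.*\))$/return c['origin'], (\1)@r.as_matrix().T/" h.py
cat > m.py <<'E'
from h import *
for n in("top","side"):
    f=np.load(n+"0.npz"); p,d=f['p'],f['d']; P=cloud(n,d); hsv=cv2.cvtColor(p,cv2.COLOR_RGB2HSV).astype(int); H,S,V=hsv[...,0],hsv[...,1],hsv[...,2]
    roi={"top":dict(gun=(265,195,325,250),tape=(236,170,270,200),tin=(310,252,358,298),housing=(145,92,200,130)),
         "side":dict(gun=(255,162,305,200),tape=(230,190,268,224),tin=(305,143,345,175),housing=(135,245,182,308))}[n]
    masks=dict(gun_h=('gun',(V<75)),gun_s=('gun',(S<50)&(V>100)),tape=('tape',(H>20)&(H<32)&(S>150)),tin=('tin',((H<6)|(H>174))&(S>150)),housing=('housing',(S<60)&(V>60)))
    for k,(r,m) in masks.items():
        a,b,c,e=roi[r]; M=np.zeros(m.shape,np.uint8); M[b:e,a:c]=m[b:e,a:c]
        nn,l,st,ce=cv2.connectedComponentsWithStats(M); i=1+st[1:,4].argmax(); q=P[(l==i)&(d>0)]
        rect=cv2.minAreaRect(q[:,:2].astype(np.float32))
        print(n,k,st[i],ce[i].round(1),"med",np.median(q,0).round(1),"z5-95",np.percentile(q[:,2],[2,50,98]).round(1),"rect",np.round(rect[0],1),np.round(rect[1],1),round(rect[2],1))
    a=roi['housing']; c=p[a[1]:a[3],a[0]:a[2],::-1]; cv2.imwrite(f"pics/h_{n}.png",cv2.resize(c,None,fx=8,fy=8,interpolation=cv2.INTER_CUBIC))
    a=roi['gun']; g=p[a[1]:a[3],a[0]:a[2],::-1]; cv2.imwrite(f"pics/g_{n}.png",cv2.resize(g,None,fx=8,fy=8,interpolation=cv2.INTER_CUBIC))
a=cv2.imread("pics/h_top.png");b=cv2.imread("pics/h_side.png");h=300
cs=[cv2.resize(x,(380,290)) for x in (a,cv2.imread("pics/g_top.png"),b,cv2.imread("pics/g_side.png"))]
cv2.imwrite("pics/mix.png",np.vstack([np.hstack(cs[:2]),np.hstack(cs[2:])]))
E
python3 m.py
```

```text
top gun_h [276 206  27  28 378] [288.6 219.5] med [ 383.6 -248.9   41.9] z5-95 [37.3 41.9 47.3] rect [ 384.3 -248.4] [70.9 34.8] 42.7
top gun_s [294 227  18  17 173] [302.5 235.1] med [ 346.  -284.6   39. ] z5-95 [26.5 39.  45.1] rect [ 346.1 -285.3] [32.2 36. ] 42.4
top tape [239 175  26  25 215] [251.9 187.3] med [ 465.4 -155.8   56.7] z5-95 [ 8.7 56.7 68.2] rect [ 464.2 -154.4] [31.5 76.6] 50.6
top tin [316 258  35  35 617] [333.1 274.4] med [ 249.1 -363.    44.5] z5-95 [19.  44.5 49. ] rect [ 248.4 -364.9] [47.7 81.3] 40.7
top housing [ 149   98   48   29 1196] [172.1 112.5] med [649.5  53.2  44.4] z5-95 [  5.6  44.4 103.8] rect [648.2  61.5] [ 88.9 123.5] 4.7
side gun_h [266 174  24  22 290] [278.7 183.3] med [ 382.7 -239.4   41.5] z5-95 [18.3 41.5 45.2] rect [ 386.4 -244.3] [64.8 33.4] 42.7
side gun_s [284 168  16  15 135] [292.7 174.3] med [ 343.1 -276.9   39.3] z5-95 [ 7.1 39.3 44.4] rect [ 342.5 -301.4] [85.7 41.1] 78.8Traceback (most recent call last):
  File "m.py", line 9, in <module>
    nn,l,st,ce=cv2.connectedComponentsWithStats(M); i=1+st[1:,4].argmax(); q=P[(l==i)&(d>0)]
                                                        ~~~~~~~~~~~~~~~^^
ValueError: attempt to get argmax of an empty sequence
```

```bash
sed -i 's/if st is/&/; s/; i=1+st\[1:,4\].argmax()/\n        if nn<2: print(n,k,"none"); continue\n        i=1+st[1:,4].argmax()/' m.py; python3 m.py | grep side
```

```text
side gun_h [266 174  24  22 290] [278.7 183.3] med [ 382.7 -239.4   41.5] z5-95 [18.3 41.5 45.2] rect [ 386.4 -244.3] [64.8 33.4] 42.7
side gun_s [284 168  16  15 135] [292.7 174.3] med [ 343.1 -276.9   39.3] z5-95 [ 7.1 39.3 44.4] rect [ 342.5 -301.4] [85.7 41.1] 78.8
side tape none
side tin [311 151  26  20 263] [323.1 160.4] med [ 252.7 -341.1   36.3] z5-95 [16.2 36.3 48. ] rect [ 255.3 -352.1] [36.9 76.9] 52.9
side housing [ 139  250   37   57 1703] [157.  279.1] med [648.1  83.2  43.1] z5-95 [  0.3  43.1 102. ] rect [656.2  49.7] [ 96.  156.9] 15.8
```

View pics/mix.png

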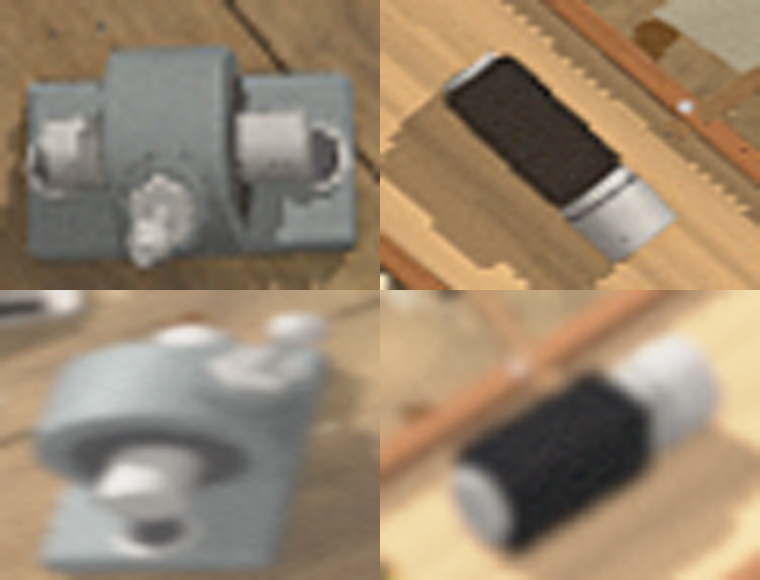

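The crops show the nipple tip in the top view at about full-image (166,124), leaning toward image-down (world −x), and in the side view at about (172,252). The gun's sleeve points toward the tin, and its cap toward the tape.

```bash
python3 - <<'E'
from h import *
# tip triangulation
def tri(a,b):
    o1,d1=ray("top",*a);o2,d2=ray("side",*b)
    A=np.stack([d1,-d2],1); t=np.linalg.lstsq(A,o2-o1,rcond=None)[0]; p,q=o1+d1*t[0],o2+d2*t[1]
    return ((p+q)/2).round(1), round(np.linalg.norm(p-q),1)
print("tri",tri((166.5,123.5),(171.7,252.6)))
f=np.load("top0.npz");p,d=f['p'],f['d'];P=cloud("top",d)
hsv=cv2.cvtColor(p,cv2.COLOR_RGB2HSV).astype(int)
reg=np.zeros((384,512),bool);reg[92:132,145:200]=1
q=P[reg&(P[...,2]>85)&(P[...,2]<130)];print("top nip",len(q)); 
i=np.argsort(-q[:,2]);print(q[i][:25].round(0).tolist())
q=P[reg&(P[...,2]>5)&(P[...,2]<100)&(hsv[...,1]<70)]
print("zhist",np.histogram(q[:,2],bins=np.arange(0,105,5)))
m=reg&(P[...,2]>4)&(P[...,2]<30)&(hsv[...,1]<70)
r=cv2.minAreaRect(P[m][:,:2].astype(np.float32));print("foot rect",r, np.median(P[m][:,2]))
f=np.load("side0.npz");P=cloud("side",f['d']);reg[:]=0;reg[245:308,135:185]=1
q=P[reg&(P[...,2]>80)&(P[...,2]<130)];i=np.argsort(-q[:,2]);print("side nip",q[i][:20].round(0).tolist())
E
```

```text
tri (array([611.1,  57.5, 103.4]), np.float64(0.8))
top nip 38
[[610.0, 59.0, 113.0], [608.0, 59.0, 112.0], [606.0, 57.0, 111.0], [608.0, 64.0, 111.0], [608.0, 57.0, 111.0], [611.0, 55.0, 110.0], [608.0, 55.0, 110.0], [606.0, 60.0, 110.0], [613.0, 60.0, 110.0], [611.0, 62.0, 109.0], [611.0, 58.0, 108.0], [606.0, 62.0, 108.0], [609.0, 63.0, 108.0], [604.0, 58.0, 107.0], [606.0, 55.0, 107.0], [609.0, 53.0, 107.0], [614.0, 56.0, 107.0], [604.0, 60.0, 106.0], [614.0, 63.0, 106.0], [611.0, 66.0, 105.0], [616.0, 63.0, 105.0], [614.0, 58.0, 105.0], [617.0, 56.0, 105.0], [612.0, 54.0, 104.0], [607.0, 66.0, 104.0]]
zhist (array([  0,  36, 250, 143,  29,  12,  18,  25,  80,  96,  31,  45,  69,
       158,  85,  50,   8,   4,   1,   1]), array([  0,   5,  10,  15,  20,  25,  30,  35,  40,  45,  50,  55,  60,
        65,  70,  75,  80,  85,  90,  95, 100]))
foot rect ((655.317626953125, 61.83191680908203), (62.3558235168457, 123.63117980957031), 3.9650940895080566) 14.26833621266735
side nip [[611.0, 62.0, 111.0], [609.0, 62.0, 110.0], [609.0, 64.0, 110.0], [607.0, 61.0, 109.0], [606.0, 58.0, 109.0], [608.0, 58.0, 109.0], [608.0, 55.0, 109.0], [611.0, 55.0, 108.0], [611.0, 63.0, 108.0], [607.0, 62.0, 108.0], [605.0, 62.0, 108.0], [614.0, 60.0, 108.0], [612.0, 57.0, 108.0], [610.0, 56.0, 107.0], [609.0, 64.0, 107.0], [614.0, 62.0, 107.0], [607.0, 64.0, 107.0], [606.0, 59.0, 107.0], [604.0, 59.0, 107.0], [615.0, 56.0, 106.0]]
```

```bash
cat >> h.py <<'E'
def down(psi): return R.from_euler('xyz',[np.pi,0,psi])
def go(pos,rot):
    s=manip.read_state(); r0=R.from_euler('xyz',s['eef_rot'])
    print("shift m",((np.array(pos)-s['eef_pos'])/1000).round(4),"turn deg",np.degrees((rot*r0.inv()).as_rotvec()).round(2))
def st():
    s=manip.read_state(); print({k:np.round(s[k],3).tolist() for k in("clock","joints","eef_pos","eef_rot","wrist_force","finger_gap","finger_force")})
yaw=np.radians(42.7); u=np.array([np.cos(yaw),np.sin(yaw),0]); n=np.array([u[1],-u[0],0])
def tilt(a): return R.from_rotvec(n*np.radians(a))*down(yaw)   # a: lean, +90 stands it up
E
python3 - <<'E'
from h import *
go([417,-218,205],tilt(-30))
E
```

```text
shift m [0.252  0.3064 0.    ] turn deg [-15.21  26.14  24.67]
```

Request:
{"op": "jog_arm", "data": {
  "plan": [0.126, 0.153, 0.03, 0, 0, 24, 0.126, 0.153, 0.03, 0, 0, 24, 0.126, 0.153, 0.03, 0, 0, 24, 0.126, 0.153, 0.03, 0, 0, 24, 0.252, 0.306, 0, -15.21, 26.14, 24.67, 0.252, 0.306, 0, -15.21, 26.14, 24.67, 0.252, 0.306, 0, -15.21, 26.14, 24.67, 0.252, 0.306, 0, -15.21, 26.14, 24.67, 0.252, 0.306, 0, -15.21, 26.14, 24.67, 0.252, 0.306, 0, -15.21, 26.14, 24.67, 0.252, 0.306, 0, -15.21, 26.14, 24.67, 0.252, 0.306, 0, -15.21, 26.14, 24.67, 0.252, 0.306, 0, -15.21, 26.14, 24.67],
  "claw": 0.06
}}

```text
clock: 1.4
eef_pos: [416.4, -219.7, 205.9]
eef_rot: [3.14, 0.523, 0.743]
wrist_force: [-0.9, -0.6, 0.4]
finger_gap: 60.0
finger_force: 0.0
```

```bash
python3 - <<'E'
from h import *
st(); go([417,-218,100],tilt(-30)); go([380.4,-251.6,13.6],tilt(-30))
E
```

```text
{'clock': 1.4, 'joints': [-0.312, 0.291, 1.619, -0.451, 1.514, 0.607], 'eef_pos': [416.383, -219.656, 205.858], 'eef_rot': [3.14, 0.523, 0.743], 'wrist_force': [-0.901, -0.551, 0.378], 'finger_gap': 59.965, 'finger_force': 0.0}
shift m [ 0.0006  0.0017 -0.1059] turn deg [0.05 0.08 0.09]
shift m [-0.036  -0.0319 -0.1923] turn deg [0.05 0.08 0.09]
```

Request:
{"op": "jog_arm", "data": {
  "plan": [0.0005, 0.0015, -0.1, 0, 0, 0, 0.0005, 0.0015, -0.1, 0, 0, 0, 0.0005, 0.0015, -0.1, 0, 0, 0, -0.018, -0.015, -0.145, 0, 0, 0, -0.018, -0.015, -0.145, 0, 0, 0]
}}

```text
clock: 1.9
eef_pos: [396.6, -234.5, 59.4]
eef_rot: [-3.138, 0.526, 0.745]
wrist_force: [0.1, 0.1, 0.8]
finger_gap: 60.3
finger_force: 0.0
```

```bash
python3 - <<'E'
from h import *
st(); go([380.4,-251.6,13.6],tilt(-30))
for k in("top","side"):
    p,d=camera(k); np.savez(f"{k}1.npz",p=p,d=d)
    c=p[150:270,220:380] if k=="top" else p[120:240,200:360]
    cv2.imwrite(f"pics/a_{k}.png",cv2.resize(c[:,:,::-1],(800,600)) if 0 else cv2.resize(c[:,:,::-1],(400,300),interpolation=cv2.INTER_CUBIC))
cv2.imwrite("pics/a.png",np.hstack([cv2.imread("pics/a_top.png"),cv2.imread("pics/a_side.png")]))
E
```

```text
{'clock': 1.9, 'joints': [-0.351, 0.461, 1.774, -0.495, 1.214, 0.724], 'eef_pos': [396.551, -234.545, 59.367], 'eef_rot': [-3.138, 0.526, 0.745], 'wrist_force': [0.142, 0.147, 0.776], 'finger_gap': 60.293, 'finger_force': 0.0}
shift m [-0.0162 -0.0171 -0.0458] turn deg [-0.04 -0.22  0.1 ]
```

View pics/a.png

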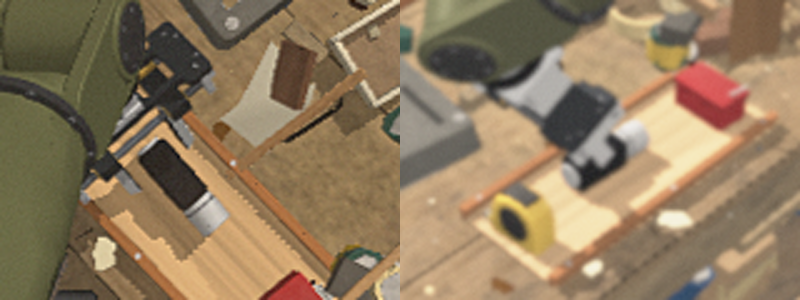

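The fingers straddle the handle on both sides, at about (165,165) in the left crop. The tape measure stands clear, so I'll descend and grip.

Request:
{"op": "jog_arm", "data": {
  "plan": [-0.008, -0.0085, -0.023, 0, 0, 0, -0.016, -0.017, -0.045, 0, 0, 0, -0.016, -0.017, -0.045, 0, 0, 0, -0.016, -0.017, -0.045, 0, 0, 0]
}}

```text
clock: 2.4
eef_pos: [384.5, -250.9, 17.6]
eef_rot: [3.138, 0.523, 0.744]
wrist_force: [-0.4, -0.0, 0.5]
finger_gap: 60.0
finger_force: 0.0
```

Request:
{"op": "jog_arm", "data": {
  "plan": [0, 0, 0, 0, 0, 0, 0, 0, 0, 0, 0, 0, 0, 0, 0, 0, 0, 0, 0, 0, 0, 0, 0, 0, 0, 0, 0, 0, 0, 0, 0, 0, 0, 0, 0, 0],
  "claw": 0.02,
  "force": 35
}}

```text
clock: 3.0
eef_pos: [383.5, -250.6, 16.1]
eef_rot: [3.14, 0.523, 0.745]
wrist_force: [1.7, 3.6, 7.1]
finger_gap: 36.1
finger_force: 35.0
```

```bash
python3 - <<'E'
from h import *
st()
E
```

```text
{'clock': 3.0, 'joints': [-0.39, 0.521, 1.812, -0.532, 1.108, 0.75], 'eef_pos': [383.536, -250.631, 16.059], 'eef_rot': [3.14, 0.523, 0.745], 'wrist_force': [1.668, 3.595, 7.106], 'finger_gap': 36.115, 'finger_force': 34.958}
```

Request:
{"op": "jog_arm", "data": {
  "plan": [0, 0, 0.05, 0, 0, 0, 0, 0, 0.1, 0, 0, 0, 0, 0, 0.1, 0, 0, 0, -0.005, -0.005, 0.1, 20.34, -22.05, 0, -0.005, -0.005, 0.1, 20.34, -22.05, 0, -0.005, -0.005, 0.1, 20.34, -22.05, 0, -0.005, -0.005, 0.1, 20.34, -22.05, 0, -0.005, -0.005, 0.1, 40.68, -44.1, 0, -0.005, -0.005, 0.1, 40.68, -44.1, 0, -0.005, -0.005, 0.1, 40.68, -44.1, 0, -0.005, -0.005, 0.1, 40.68, -44.1, 0, -0.005, -0.005, 0.1, 61.03, -66.14, 0, -0.005, -0.005, 0.1, 61.03, -66.14, 0, -0.005, -0.005, 0.1, 61.03, -66.14, 0, -0.005, -0.005, 0.1, 61.03, -66.14, 0, -0.005, -0.005, 0.1, 61.03, -66.14, 0, -0.005, -0.005, 0.1, 61.03, -66.14, 0]
}}

```text
clock: 4.7
eef_pos: [377.9, -255.6, 114.8]
eef_rot: [-3.139, -1.045, 0.742]
wrist_force: [0.9, -0.6, -1.6]
finger_gap: 35.7
finger_force: 35.0
```

```bash
python3 - <<'E'
from h import *
st(); go([378,-255.5,88],tilt(60))
for k in("top","side"):
    p,d=camera(k); np.savez(f"{k}2.npz",p=p,d=d)
    c=p[150:270,220:380] if k=="top" else p[90:210,200:360]
    cv2.imwrite(f"pics/b_{k}.png",cv2.resize(c[:,:,::-1],(400,300),interpolation=cv2.INTER_CUBIC))
cv2.imwrite("pics/b.png",np.hstack([cv2.imread("pics/b_top.png"),cv2.imread("pics/b_side.png")]))
E
```

```text
{'clock': 4.7, 'joints': [-1.189, 0.446, 1.937, 0.958, 1.416, -0.861], 'eef_pos': [377.902, -255.573, 114.788], 'eef_rot': [-3.139, -1.045, 0.742], 'wrist_force': [0.853, -0.551, -1.614], 'finger_gap': 35.673, 'finger_force': 34.953}
shift m [ 0.0001  0.0001 -0.0268] turn deg [ 0.05 -0.15  0.07]
```

View pics/b.png

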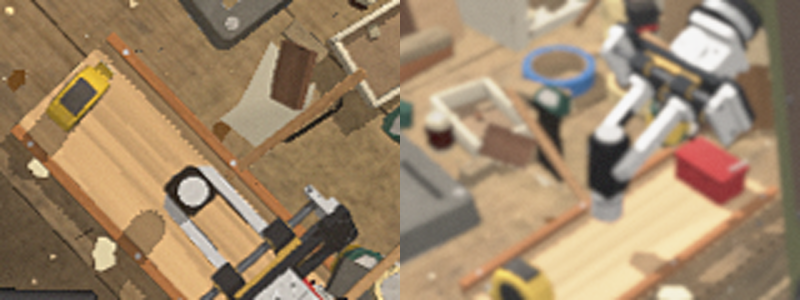

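The gun hangs upright, with its cap at (192,190) in the left crop. Tin and tape are undisturbed, so I'll lower it gently.

Request:
{"op": "jog_arm", "data": {
  "plan": [0, 0, -0.02, 0, 0, 0, 0, 0, -0.036, 0, 0, 0, 0, 0, -0.038, 0, 0, 0, 0, 0, -0.038, 0, 0, 0]
}}

```text
clock: 5.2
eef_pos: [378.3, -255.5, 77.9]
eef_rot: [3.14, -1.046, 0.746]
wrist_force: [0.6, -0.2, -0.9]
finger_gap: 35.9
finger_force: 35.0
```

Request:
{"op": "jog_arm", "data": {
  "plan": [0, 0, -0.001, 0, 0, 0, 0, 0, -0.002, 0, 0, 0, 0, 0, -0.002, 0, 0, 0]
}}

```text
clock: 5.5
eef_pos: [378.1, -255.7, 75.8]
eef_rot: [3.139, -1.047, 0.746]
wrist_force: [0.3, -0.8, -1.4]
finger_gap: 35.8
finger_force: 35.0
```

Request:
{"op": "jog_arm", "data": {
  "plan": [0, 0, -0.001, 0, 0, 0, 0, 0, -0.0015, 0, 0, 0, 0, 0, -0.0015, 0, 0, 0]
}}

```text
clock: 5.8
eef_pos: [378.1, -255.7, 74.0]
eef_rot: [3.14, -1.047, 0.745]
wrist_force: [0.4, 1.0, -0.8]
finger_gap: 35.6
finger_force: 35.0
```

Request:
{"op": "jog_arm", "data": {
  "plan": [0, 0, -0.001, 0, 0, 0, 0, 0, -0.001, 0, 0, 0]
}}

```text
clock: 6.0
eef_pos: [378.2, -255.9, 73.8]
eef_rot: [3.139, -1.048, 0.747]
wrist_force: [-3.0, -0.9, 10.0]
finger_gap: 35.5
finger_force: 35.0
```

Request:
{"op": "jog_arm", "data": {
  "plan": [0, 0, 0.0005, 0, 0, 0, 0, 0, 0.0005, 0, 0, 0]
}}

```text
clock: 6.2
eef_pos: [378.2, -255.9, 73.9]
eef_rot: [3.139, -1.048, 0.746]
wrist_force: [-2.3, -1.3, 6.7]
finger_gap: 35.8
finger_force: 35.0
```

Request:
{"op": "jog_arm", "data": {
  "plan": [0, 0, 0, 0, 0, 0, 0, 0, 0, 0, 0, 0, 0, 0, 0, 0, 0, 0, 0, 0, 0, 0, 0, 0, 0, 0, 0, 0, 0, 0, 0, 0, 0, 0, 0, 0],
  "claw": 0.06
}}

```text
clock: 6.8
eef_pos: [378.1, -255.6, 73.4]
eef_rot: [3.141, -1.047, 0.745]
wrist_force: [-0.0, -0.4, -0.1]
finger_gap: 59.7
finger_force: 0.0
```

```bash
python3 - <<'E'
from h import *
st(); go([378-.6365*80,-255.5-.587*80,75+40],tilt(60))
for k in("top","side"):
    p,d=camera(k); np.savez(f"{k}3.npz",p=p,d=d)
    c=p[150:270,220:380] if k=="top" else p[90:210,200:360]
    cv2.imwrite(f"pics/c_{k}.png",cv2.resize(c[:,:,::-1],(400,300),interpolation=cv2.INTER_CUBIC))
cv2.imwrite("pics/c.png",np.hstack([cv2.imread("pics/c_top.png"),cv2.imread("pics/c_side.png")]))
E
```

```text
{'clock': 6.8, 'joints': [-1.189, 0.536, 1.939, 0.974, 1.366, -0.94], 'eef_pos': [378.053, -255.63, 73.417], 'eef_rot': [3.141, -1.047, 0.745], 'wrist_force': [-0.039, -0.355, -0.065], 'finger_gap': 59.69, 'finger_force': 0.0}
shift m [-0.051  -0.0468  0.0416] turn deg [0.03 0.01 0.05]
```

View pics/c.png

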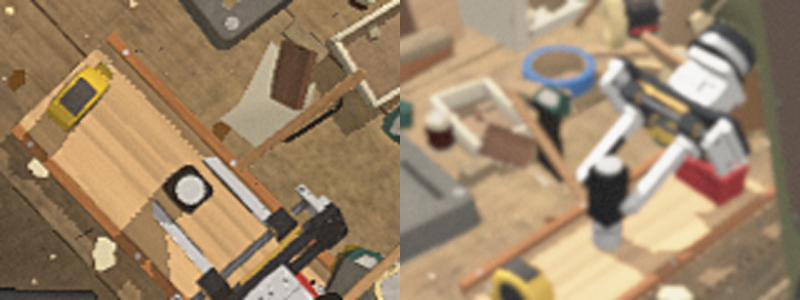

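It stands on its rim between the fingers, with the cap at about full-image (296,226). Next I'll back out along the tool axis, rise and turn the tool to point down.

Request:
{"op": "jog_arm", "data": {
  "plan": [-0.0255, -0.0235, 0.02, 0, 0, 0, -0.051, -0.047, 0.041, 0, 0, 0, -0.051, -0.047, 0.041, 0, 0, 0, -0.051, -0.047, 0.09, 0, 0, 0, -0.051, -0.047, 0.15, 0, 0, 0, -0.051, -0.047, 0.15, 0, 0, 0, -0.051, -0.047, 0.15, -40.68, 44.1, 0, -0.051, -0.047, 0.15, -40.68, 44.1, 0, -0.051, -0.047, 0.15, -40.68, 44.1, 0, -0.051, -0.047, 0.15, -40.68, 44.1, 0, -0.051, -0.047, 0.15, -40.68, 44.1, 0, -0.051, -0.047, 0.15, -40.68, 44.1, 0, -0.051, -0.047, 0.15, -40.68, 44.1, 0, -0.051, -0.047, 0.15, -40.68, 44.1, 0, -0.051, -0.047, 0.15, -40.68, 44.1, 0]
}}

```text
clock: 8.4
eef_pos: [327.6, -301.6, 222.6]
eef_rot: [-3.141, -0.003, 0.748]
wrist_force: [0.6, -0.1, -0.6]
finger_gap: 60.3
finger_force: 0.0
```

```bash
python3 - <<'E'
from h import *
st()
p,d=camera("top"); np.savez("top4.npz",p=p,d=d); P=cloud("top",d)
hsv=cv2.cvtColor(p,cv2.COLOR_RGB2HSV).astype(int)
reg=np.zeros((384,512),bool); reg[205:250,275:320]=1
m=(reg&(P[...,2]>105)&(P[...,2]<130)); q=P[m]; print(len(q),np.median(q,0).round(1),cv2.minAreaRect(q[:,:2].astype(np.float32)))
c=(m&(hsv[...,2]>110)).astype(np.uint8); nn,l,s,ce=cv2.connectedComponentsWithStats(c);i=1+s[1:,4].argmax();print(s[i],ce[i],onplane("top",*ce[i],116).round(1))
s=P[205:250,275:320,2]; print(np.percentile(s,[50,99]).round(1))
p,d=camera("side"); np.savez("side4.npz",p=p,d=d);P=cloud("side",d)
m=(P[...,2]>108)&(P[...,2]<122)&(abs(P[...,0]-372)<35)&(abs(P[...,1]+261)<35); print("side",m.sum(),np.median(P[m],0).round(1))
E
```

```text
{'clock': 8.4, 'joints': [-0.828, 0.049, 1.775, 0.003, 1.318, -0.006], 'eef_pos': [327.568, -301.644, 222.646], 'eef_rot': [-3.141, -0.003, 0.748], 'wrist_force': [0.591, -0.08, -0.575], 'finger_gap': 60.267, 'finger_force': 0.0}
221 [ 370.5 -259.4  113.5] ((371.04376220703125, -259.8712463378906), (35.77265548706055, 35.70558547973633), 45.62074661254883)
[290 220  12  12 111] [295.67567568 225.47747748] [ 371.3 -260.7  116. ]
[  7.6 539.5]
side 121 [ 372.6 -254.7  113.5]
```

Request:
{"op": "jog_arm", "data": {
  "plan": [0.0437, 0.0411, 0, 0, 0, 0, 0.0437, 0.0411, 0, 0, 0, 0, 0.0437, 0.0411, -0.03, 0, 0, 0, 0.0437, 0.0411, -0.08, 0, 0, 0, 0.0437, 0.0411, -0.08, 0, 0, 0]
}}

```text
clock: 9.0
eef_pos: [368.1, -260.3, 138.7]
eef_rot: [-3.133, 0.0, 0.744]
wrist_force: [-0.0, -0.3, 0.5]
finger_gap: 59.9
finger_force: 0.0
```

```bash
python3 - <<'E'
from h import *
st(); go([371.3,-260.5,50],down(yaw))
E
```

```text
{'clock': 9.0, 'joints': [-0.697, 0.156, 1.863, 0.001, 1.131, 0.129], 'eef_pos': [368.078, -260.256, 138.708], 'eef_rot': [-3.133, 0.0, 0.744], 'wrist_force': [-0.001, -0.295, 0.522], 'finger_gap': 59.881, 'finger_force': 0.0}
shift m [ 0.0032 -0.0002 -0.0887] turn deg [-0.35 -0.35  0.07]
```

Request:
{"op": "jog_arm", "data": {
  "plan": [0, 0, 0, 0, 0, 0, 0, 0, 0, 0, 0, 0]
}}

```text
clock: 9.2
eef_pos: [371.3, -262.5, 145.6]
eef_rot: [3.138, -0.001, 0.744]
wrist_force: [-0.4, -0.7, 1.4]
finger_gap: 60.1
finger_force: 0.0
```

Request:
{"op": "jog_arm", "data": {
  "plan": [0, 0, -0.03, 0, 0, 0, 0, 0, -0.06, 0, 0, 0, 0, 0, -0.085, 0, 0, 0, 0, 0, -0.092, 0, 0, 0, 0, 0, -0.092, 0, 0, 0, 0, 0, -0.092, 0, 0, 0, 0, 0, -0.092, 0, 0, 0]
}}

```text
clock: 9.9
eef_pos: [371.4, -262.1, 53.0]
eef_rot: [3.138, -0.0, 0.745]
wrist_force: [-0.4, 1.1, 0.3]
finger_gap: 60.0
finger_force: 0.0
```

Request:
{"op": "jog_arm", "data": {
  "plan": [0, 0, 0, 0, 0, 0, 0, 0, 0, 0, 0, 0, 0, 0, 0, 0, 0, 0, 0, 0, 0, 0, 0, 0, 0, 0, 0, 0, 0, 0, 0, 0, 0, 0, 0, 0],
  "claw": 0.02,
  "force": 50
}}

```text
clock: 10.5
eef_pos: [370.9, -261.6, 51.6]
eef_rot: [3.14, 0.0, 0.745]
wrist_force: [0.1, 0.8, 4.4]
finger_gap: 35.6
finger_force: 50.0
```

```bash
python3 - <<'E'
from h import *
st()
t=np.array([606.5,58.5,108.]); psi=np.radians(4.0); a=np.array([-.5*np.cos(psi),-.5*np.sin(psi),np.cos(np.pi/6)])
ax=np.cross([0,0,1],a); ax/=np.linalg.norm(ax); rot=R.from_rotvec(ax*np.pi/6)*down(yaw)
print("check",-rot.apply([0,0,1]),a)
# rim = TCP + 44*toolz  => TCP = rim + 44*a ; rim at tip+20a for hover
for s in(100,30):
    print(s,t+(s+44)*a); go(t+(s+44)*a,rot)
E
```

```text
{'clock': 10.5, 'joints': [-0.695, 0.292, 1.934, -0.0, 0.914, 0.131], 'eef_pos': [370.865, -261.634, 51.642], 'eef_rot': [3.14, 0.0, 0.745], 'wrist_force': [0.14, 0.788, 4.424], 'finger_gap': 35.644, 'finger_force': 50.001}
check [-0.49878203 -0.03487824  0.8660254 ] [-0.49878203 -0.03487824  0.8660254 ]
100 [534.67538838  53.47753389 232.70765814]
shift m [0.1638 0.3151 0.1811] turn deg [ 2.140e+00 -2.988e+01  2.000e-02]
30 [569.59013014  55.91901047 172.08587988]
shift m [0.1987 0.3176 0.1204] turn deg [ 2.140e+00 -2.988e+01  2.000e-02]
```

Request:
{"op": "jog_arm", "data": {
  "plan": [0, 0, 0.04, 0, 0, 0, 0, 0, 0.09, 0, 0, 0, 0, 0, 0.14, 0, 0, 0, 0, 0, 0.18, 0, 0, 0, 0.04, 0.08, 0.18, 0.5, -7.5, 0, 0.06, 0.12, 0.18, 1, -15, 0, 0.08, 0.16, 0.18, 1.6, -22, 0, 0.1, 0.2, 0.18, 2.14, -29.88, 0, 0.12, 0.24, 0.18, 2.14, -29.88, 0, 0.14, 0.28, 0.18, 2.14, -29.88, 0, 0.1638, 0.315, 0.181, 2.14, -29.88, 0, 0.1638, 0.315, 0.181, 2.14, -29.88, 0, 0.1638, 0.315, 0.181, 2.14, -29.88, 0, 0.1638, 0.315, 0.181, 2.14, -29.88, 0, 0.1638, 0.315, 0.181, 2.14, -29.88, 0, 0.1638, 0.315, 0.181, 2.14, -29.88, 0]
}}

```text
clock: 12.1
eef_pos: [534.3, 52.3, 232.6]
eef_rot: [2.795, -0.401, 0.814]
wrist_force: [0.0, -0.5, -2.7]
finger_gap: 35.8
finger_force: 50.0
```

```bash
cat >> h.py <<'E'
T=np.array([606.5,58.5,108.]); psi=np.radians(4.0); A=np.array([-.5*np.cos(psi),-.5*np.sin(psi),np.cos(np.pi/6)])
ax=np.cross([0,0,1],A); ax/=np.linalg.norm(ax); ROT=R.from_rotvec(ax*np.pi/6)*down(yaw)
E
python3 - <<'E'
from h import *
st(); go(T+76*A,ROT)
E
```

```text
{'clock': 12.1, 'joints': [0.016, -0.03, 1.917, 0.039, 0.731, 0.822], 'eef_pos': [534.299, 52.282, 232.601], 'eef_rot': [2.795, -0.401, 0.814], 'wrist_force': [0.008, -0.54, -2.732], 'finger_gap': 35.752, 'finger_force': 49.999}
shift m [ 0.0343  0.0036 -0.0588] turn deg [-0.01 -0.    0.12]
```

Move to about 30 mm off the tip and look from both cameras.

Request:
{"op": "jog_arm", "data": {
  "plan": [0.017, 0.002, -0.029, 0, 0, 0, 0.0343, 0.0034, -0.0588, 0, 0, 0, 0.0343, 0.0034, -0.0588, 0, 0, 0, 0.0343, 0.0034, -0.0588, 0, 0, 0, 0.0343, 0.0034, -0.0588, 0, 0, 0]
}}

```text
clock: 12.6
eef_pos: [569.0, 56.5, 175.3]
eef_rot: [2.794, -0.402, 0.816]
wrist_force: [-0.3, -0.1, -2.1]
finger_gap: 35.4
finger_force: 50.0
```

```bash
python3 - <<'E'
from h import *
st(); s=manip.read_state()
for k,r in(("top",(90,140,140,207)),("side",(195,310,120,223))):
    p,d=camera(k); np.savez(f"{k}5.npz",p=p,d=d)
    v0,v1,u0,u1=r
    c=p[v0:v1,u0:u1]; sc=400/(u1-u0); im=cv2.resize(c[:,:,::-1],None,fx=sc,fy=sc,interpolation=cv2.INTER_CUBIC)
    cv2.imwrite(f"pics/d_{k}.png",im); print(k,im.shape,sc)
a,b=cv2.imread("pics/d_top.png"),cv2.imread("pics/d_side.png"); H=max(len(a),len(b))
pad=lambda x:cv2.copyMakeBorder(x,0,H-len(x),0,0,cv2.BORDER_CONSTANT)
cv2.imwrite("pics/d.png",np.hstack([pad(a),pad(b)]))
# predicted projections
def proj(n,X):
    c=get_calibration(n); q=R.from_euler('xyz',c['attitude']).inv().apply(np.array(X)-c['origin']); return (c['fx']*q[0]/q[2]+c['cx']).round(1),(c['fy']*q[1]/q[2]+c['cy']).round(1)
z=-R.from_euler('xyz',s['eef_rot']).apply([0,0,1]); rim=s['eef_pos']-45.6*z
print("rim",rim.round(1),"cap",(rim+110*z).round(1),"tip off",(T-rim-((T-rim)@z)*z).round(1),((T-rim)@z).round(1))
for k in("top","side"): print(k,"rim",proj(k,rim),"cap",proj(k,rim+110*z),"tip",proj(k,T),"collar",proj(k,rim+34*z))
E
```

```text
{'clock': 12.6, 'joints': [0.024, 0.119, 1.906, 0.04, 0.592, 0.823], 'eef_pos': [568.954, 56.496, 175.281], 'eef_rot': [2.794, -0.402, 0.816], 'wrist_force': [-0.333, -0.053, -2.054], 'finger_gap': 35.429, 'finger_force': 49.999}
top (299, 400, 3) 5.970149253731344
side (447, 400, 3) 3.883495145631068
rim [591.8  58.1 135.8] cap [536.7  54.3 231. ] tip off [-1.  -0.7 -0.6] -31.5
top rim (np.float64(163.3), np.float64(128.8)) cap (np.float64(155.4), np.float64(146.2)) tip (np.float64(165.6), np.float64(124.9)) collar (np.float64(161.0), np.float64(133.9))
side rim (np.float64(178.6), np.float64(242.8)) cap (np.float64(200.1), np.float64(208.6)) tip (np.float64(173.7), np.float64(251.6)) collar (np.float64(184.9), np.float64(232.8))
```

View pics/d.png

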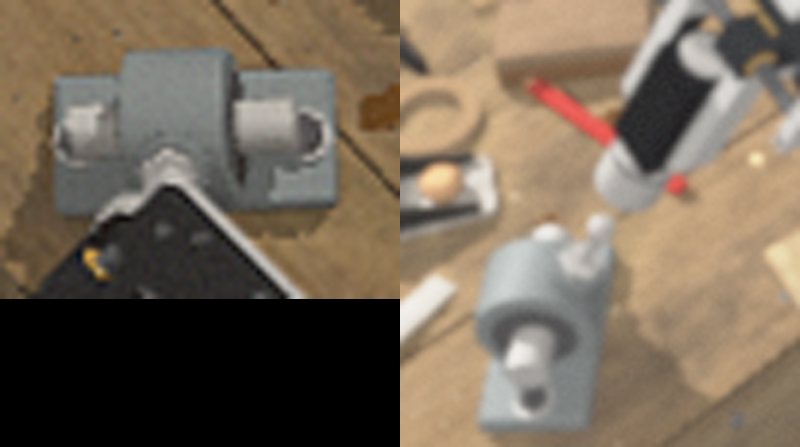

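In the right crop the sleeve's rim is at about (627,195), or full-image (178.5,245). The nipple's head is at about (599,222), or (171,252), roughly in line along the axis. I'll check both midlines numerically against the predicted ones.

```bash
cat > mid.py <<'E'
from h import *
import sys
def proj(n,X):
    c=get_calibration(n); q=R.from_euler('xyz',c['attitude']).inv().apply(np.array(X)-c['origin']); return np.array([c['fx']*q[0]/q[2]+c['cx'],c['fy']*q[1]/q[2]+c['cy']])
def mid(n,f,O,z,lo,hi,rad,name):
    P=cloud(n,np.load(f)['d']); r=P-O; s=r@z; q=np.linalg.norm(r-s[...,None]*z,axis=-1)
    m=(s>lo)&(s<hi)&(q<rad); v,w=np.nonzero(m); X=np.stack([w,v],1)
    a,b=proj(n,O),proj(n,O+z*30); t=(b-a)/30; mmpp=1/np.linalg.norm(t)
    e=t/np.linalg.norm(t); pe=np.array([-e[1],e[0]]); al=(X-a)@e; pp=(X-a)@pe
    dist=(np.linalg.norm(O-get_calibration(n)['origin']))/get_calibration(n)['fx']
    out=[]
    for k in np.arange(np.floor(al.min()),al.max(),2):
        g=(al>=k)&(al<k+2)
        if g.sum()>3: out.append((round(k,0),round((pp[g].min()+pp[g].max())/2*dist,1),round((np.ptp(pp[g])+1)*dist,1)))
    print(name,n,"perp dir",pe.round(2),"[axial px, mid mm, width mm]",out, "depth-pts mean",len(X))
s=manip.read_state(); z=-R.from_euler('xyz',s['eef_rot']).apply([0,0,1]); rim=s['eef_pos']-45.6*z
mid("side","side5.npz",rim,z,-3,33,24,"sleeve")
mid("side","side5.npz",T,A,-26,6,15,"nipple")
mid("side","side0.npz",T,A,-26,6,15,"nipple0")
mid("top","top0.npz",T,A,-26,6,15,"nipple0")
E
python3 mid.py
```

```text
sleeve side perp dir [0.85 0.53] [axial px, mid mm, width mm] [(np.float64(-6.0), np.float64(-2.0), np.float64(24.9)), (np.float64(-4.0), np.float64(-0.4), np.float64(32.5)), (np.float64(-2.0), np.float64(-0.9), np.float64(36.0)), (np.float64(0.0), np.float64(-1.1), np.float64(37.8)), (np.float64(2.0), np.float64(-1.0), np.float64(38.9)), (np.float64(4.0), np.float64(-1.1), np.float64(38.3)), (np.float64(6.0), np.float64(-0.5), np.float64(38.3))] depth-pts mean 189
nipple side perp dir [0.85 0.53] [axial px, mid mm, width mm] [(np.float64(-10.0), np.float64(-0.0), np.float64(8.1)), (np.float64(-8.0), np.float64(-0.8), np.float64(8.8)), (np.float64(-6.0), np.float64(-0.4), np.float64(13.0)), (np.float64(-4.0), np.float64(-0.8), np.float64(16.6)), (np.float64(-2.0), np.float64(-1.1), np.float64(14.8)), (np.float64(0.0), np.float64(-0.9), np.float64(10.0))] depth-pts mean 54
nipple0 side perp dir [0.85 0.53] [axial px, mid mm, width mm] [(np.float64(-10.0), np.float64(-0.6), np.float64(7.0)), (np.float64(-8.0), np.float64(-0.8), np.float64(8.8)), (np.float64(-6.0), np.float64(-0.4), np.float64(13.0)), (np.float64(-4.0), np.float64(-0.2), np.float64(15.5)), (np.float64(-2.0), np.float64(-1.1), np.float64(14.8)), (np.float64(0.0), np.float64(-0.9), np.float64(10.0))] depth-pts mean 53
nipple0 top perp dir [-0.91 -0.41] [axial px, mid mm, width mm] [(np.float64(-6.0), np.float64(0.3), np.float64(5.8)), (np.float64(-4.0), np.float64(2.1), np.float64(13.6)), (np.float64(-2.0), np.float64(1.7), np.float64(16.9)), (np.float64(0.0), np.float64(0.2), np.float64(15.9))] depth-pts mean 36
```

```bash
sed -i 's/T=np.array(\[606.5,58.5/T=np.array([606.5,58.9/' h.py; python3 - <<'E'
from h import *
st(); go(T+50*A,ROT); go(T+36*A,ROT); print(A)
E
```

```text
{'clock': 12.7, 'joints': [0.025, 0.119, 1.906, 0.04, 0.592, 0.823], 'eef_pos': [568.989, 56.672, 175.304], 'eef_rot': [2.794, -0.402, 0.816], 'wrist_force': [0.465, -0.09, -1.464], 'finger_gap': 35.759, 'finger_force': 49.999}
shift m [ 0.0126  0.0005 -0.024 ] turn deg [-0.01  0.12  0.03]
shift m [ 0.0196  0.001  -0.0361] turn deg [-0.01  0.12  0.03]
[-0.49878203 -0.03487824  0.8660254 ]
```

Request:
{"op": "jog_arm", "data": {
  "plan": [0.006, 0.0002, -0.012, 0, 0, 0, 0.0126, 0.0005, -0.024, 0, 0, 0, 0.0126, 0.0005, -0.024, 0, 0, 0, 0.0126, 0.0005, -0.024, 0, 0, 0, 0.0126, 0.0005, -0.024, 0, 0, 0, 0.0126, 0.0005, -0.024, 0, 0, 0]
}}

```text
clock: 13.3
eef_pos: [581.5, 57.4, 150.2]
eef_rot: [2.795, -0.401, 0.816]
wrist_force: [-0.8, 0.8, -2.7]
finger_gap: 36.3
finger_force: 50.0
```

```bash
cat > off.py <<'E'
from h import *
s=manip.read_state(); z=-R.from_euler('xyz',s['eef_rot']).apply([0,0,1]); r=s['eef_pos']-T
print("axial",(r@A).round(2),"lateral",(r-(r@A)*A).round(2),"ang deg",np.degrees(np.arccos(z@A)).round(2),"F axial",(s['wrist_force']@A).round(1),"F lat",(s['wrist_force']-(s['wrist_force']@A)*A).round(1),"mom",s['moment'].round(2),s['finger_force'].round(1),s['clock'])
E
python3 off.py
```

```text
Traceback (most recent call last):
  File "off.py", line 3, in <module>
    print("axial",(r@A).round(2),"lateral",(r-(r@A)*A).round(2),"ang deg",np.degrees(np.arccos(z@A)).round(2),"F axial",(s['wrist_force']@A).round(1),"F lat",(s['wrist_force']-(s['wrist_force']@A)*A).round(1),"mom",s['moment'].round(2),s['finger_force'].round(1),s['clock'])
                                                                                                                                                                                                                                            ^^^^^^^^^^^^^^^^^^^^^^^
AttributeError: 'float' object has no attribute 'round'
```

```bash
sed -i "s/s\['finger_force'\].round(1)/s['finger_force']/" off.py; python3 off.py
```

```text
axial 49.05 lateral [-0.52  0.21 -0.29] ang deg 0.03 F axial -2.0 F lat [-1.8  0.7 -1. ] mom [-0.06  0.41  0.02] 49.99935686588287 13.3
```

Request:
{"op": "jog_arm", "data": {
  "plan": [0.0024, 0.0002, -0.0033, 0, 0, 0, 0.0049, 0.0003, -0.0076, 0, 0, 0, 0.0074, 0.0004, -0.0119, 0, 0, 0, 0.0074, 0.0004, -0.0119, 0, 0, 0, 0.0074, 0.0004, -0.0119, 0, 0, 0]
}}

```text
clock: 13.8
eef_pos: [588.8, 57.7, 137.5]
eef_rot: [2.796, -0.4, 0.816]
wrist_force: [-0.5, -0.4, -1.9]
finger_gap: 35.6
finger_force: 50.0
```

```bash
python3 off.py
```

```text
axial 34.39 lateral [-0.54  0.04 -0.31] ang deg 0.04 F axial -1.4 F lat [-1.2 -0.5 -0.7] mom [-0.11  0.48 -0.04] 49.99938726425171 13.8
```

Request:
{"op": "jog_arm", "data": {
  "plan": [0.0013, 0.0001, -0.0017, 0, 0, 0, 0.0023, 0.0001, -0.0034, 0, 0, 0, 0.0023, 0.0001, -0.0034, 0, 0, 0]
}}

```text
clock: 14.1
eef_pos: [591.1, 57.9, 134.4]
eef_rot: [2.796, -0.401, 0.816]
wrist_force: [-6.1, -0.7, 3.7]
finger_gap: 35.7
finger_force: 50.0
```

```bash
python3 off.py
```

```text
axial 30.59 lateral [-0.15  0.02 -0.08] ang deg 0.02 F axial 6.3 F lat [-3.  -0.5 -1.7] mom [-0.19  0.97 -0.07] 50.00142216682434 14.1
```

Request:
{"op": "jog_arm", "data": {
  "plan": [0.001, 0.0001, -0.0017, 0, 0, 0, 0.002, 0.0001, -0.0035, 0, 0, 0, 0.003, 0.0002, -0.0052, 0, 0, 0, 0.003, 0.0002, -0.0052, 0, 0, 0],
  "force": 60
}}

```text
clock: 14.5
eef_pos: [594.1, 58.1, 129.3]
eef_rot: [2.795, -0.401, 0.816]
wrist_force: [-6.1, -0.6, 3.5]
finger_gap: 35.4
finger_force: 60.0
```

```bash
python3 off.py
```

```text
axial 24.62 lateral [-0.08  0.02 -0.04] ang deg 0.01 F axial 6.1 F lat [-3.1 -0.3 -1.8] mom [-0.18  0.88 -0.02] 60.00149130821228 14.5
```

Request:
{"op": "jog_arm", "data": {
  "plan": [0.0008, 0.0001, -0.0013, 0, 0, 0, 0.0015, 0.0001, -0.0026, 0, 0, 0, 0.0015, 0.0001, -0.0026, 0, 0, 0, 0.0015, 0.0001, -0.0026, 0, 0, 0, 0.0015, 0.0001, -0.0026, 0, 0, 0]
}}

```text
clock: 15.0
eef_pos: [595.6, 58.2, 126.9]
eef_rot: [2.795, -0.401, 0.816]
wrist_force: [-7.4, -0.1, 3.6]
finger_gap: 35.7
finger_force: 60.0
```

```bash
python3 off.py
```

```text
axial 21.86 lateral [-0.04  0.05 -0.02] ang deg 0.01 F axial 6.8 F lat [-4.   0.1 -2.3] mom [-0.13  1.07  0.04] 60.00246584415436 15.0
```

```bash
python3 - <<'E'
from h import *
F=[]
for i in range(10):
    p,d=camera("side" if i%2 else "top"); s=manip.read_state(); F.append(s['wrist_force']@A)
    if i%2: np.savez("side6.npz",p=p,d=d)
    else: np.savez("top6.npz",p=p,d=d)
print(np.round(F,1),np.mean(F))
p=np.load("side6.npz")['p'];t=np.load("top6.npz")['p']
a=cv2.resize(p[195:295,140:240,::-1],(400,400),interpolation=cv2.INTER_CUBIC);b=cv2.resize(t[90:300,140:350,::-1],(400,400),interpolation=cv2.INTER_CUBIC)
cv2.imwrite("pics/e.png",np.hstack([b,a]))
E
sed 's/^mid.*//' mid.py > mid2.py; cat >> mid2.py <<'E'
mid("side","side6.npz",rim,z,-3,33,24,"sleeve")
print("handle/sleeve boundary check"); f=np.load("side6.npz"); g=cv2.cvtColor(f['p'],cv2.COLOR_RGB2GRAY)
for fn,k0 in(("side5.npz",None),("side6.npz",None)):
    g=cv2.cvtColor(np.load(fn)['p'],cv2.COLOR_RGB2GRAY)
    O=rim if fn=="side6.npz" else T-[0,.4,0]+ (76.8-45.6)*A
    print(fn,[int(g[tuple(np.round(proj("side",O+z*k+0)[::-1]).astype(int))]) for k in range(-20,60,4)])
E
python3 mid2.py
```

```text
[7.4 7.3 7.4 8.  8.3 7.9 7.  7.5 7.5 7.8] 7.616941745327978
sleeve side perp dir [0.85 0.53] [axial px, mid mm, width mm] [(np.float64(-6.0), np.float64(-1.0), np.float64(23.1)), (np.float64(-4.0), np.float64(-0.9), np.float64(34.1)), (np.float64(-2.0), np.float64(-1.8), np.float64(37.1)), (np.float64(0.0), np.float64(-0.7), np.float64(37.8)), (np.float64(2.0), np.float64(-0.6), np.float64(39.0)), (np.float64(4.0), np.float64(-1.1), np.float64(39.0)), (np.float64(6.0), np.float64(-0.9), np.float64(40.2))] depth-pts mean 167
handle/sleeve boundary check
side5.npz [162, 165, 164, 167, 168, 166, 157, 130, 123, 66, 35, 42, 41, 43, 41, 40, 37, 40, 43, 40]
side6.npz [178, 165, 165, 168, 168, 160, 148, 138, 106, 85, 42, 42, 40, 40, 42, 40, 40, 39, 44, 41]
```

View pics/e.png

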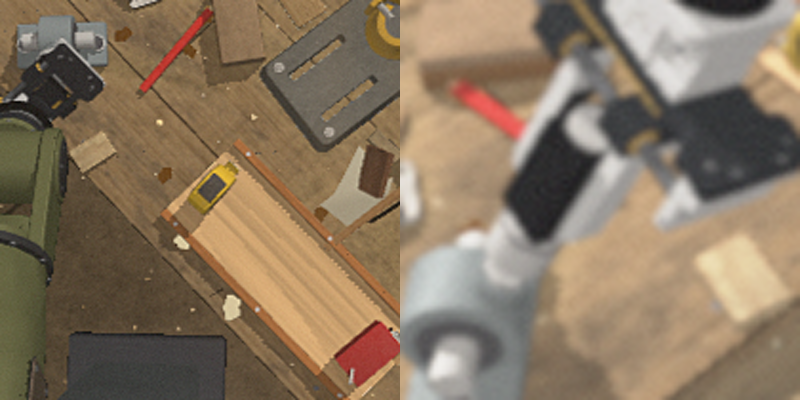

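The pictures show the gun pushed over the nipple in line with it, and the tin and tape standing. The axial force is about 9.3 N with the gun's weight allowed for. That puts the seal at about 10.5 to 11.7 mm, inside the holding range.

```bash
python3 -c "
from h import *
print(manip.sign_off())"
```

```text
the job is handed in; nothing more can be done
None
```

I stood the gun upright in the lane and let go of it, then snapped it onto the nipple and handed in still gripping it, pressed on at about 9 N (seal about 11 mm in, worked out from force and position); tin and tape measure still stood, and no verdict was returned.

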